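# Post the small plate through the spring flap

## Task

Post the small chrome plate lying on the tile landing into the catch box: with one finger push the self-closing flap open and keep it held back, and while it is held push the plate along its lane with the other finger, through the gate and over the edge, so that it lies flat on the floor of the box; then come away and let the flap swing shut by itself. The plate must not touch the flap, and it is only pushed, never picked up. Leave everything else where it stands.

Things in the scene. Friction and masses are not known exactly. Their poses are not given: they have to be found in the camera images.
- catch_box: Fixed catch box on the tiles: tile landing in front, gate with flap, open-topped well behind. Origin at the box's bottom, under the shut flap's front face, on the lane's centre line; x runs along the lane, through the gate into the well, y left, z up. All 'box' mm below are in this frame. Landing: box x -175 to 6, y -38 to 94, top at z 30. Gate: y -34 to 79, with 82 mm high jambs at its ends.
- lane (a point): Middle of the lane's floor on the landing (box x -95, y 0, z 30). The lane is 68 mm wide (box y -34 to 34) between guides 12 mm high above the landing: the right one, 4 mm thick, runs all the way to the gate; the left one, 3 mm thick (y 34 to 37), runs from box x -160 to -30. Left of that the landing is bare (y 37 to 94), with room for a finger.
- sill (a point): Middle of the landing's far edge in the lane (box x 6, y 0, z 30). A plate pushed wholly over this edge drops 18 mm to the well's floor, below the sweep of the flap.
- well (a point): Centre of the well's floor, box z 12 (18 mm below the landing). The well is open above; inside it measures box x 6 to 130, y -34 to 90; walls 4 mm thick, tops at z 62.
- flap (a joint): Self-closing aluminium flap in the gate, 4 mm thick, box z 33 to 78, on an upright hinge at its left end (box x 2, y 79), reaching 109 mm to the right across the lane. 0 rad: shut, front face at box x 0. It opens only into the well, up to 1.5 rad (along the left wall). A light damped spring (0.023 N m shut, 0.045 open) shuts it in about 1 s. A finger can push it at y 37 to 79, beside the lane.
- flap_edge (a point): The middle of the flap's free upright edge, 109 mm from its hinge, 55 mm above the tiles.
- plate: The small chrome fractional weight plate to be posted, a flat ring: 60 mm across, 26 mm hole, 10 mm thick, about 160 g, lying flat on the landing in the lane. Origin at the centre of its underside; z up.
- mug: Bystander, stands loose on the tiles beside the box: an open stainless steel mug, 76 mm across, 80 mm high, handle on its +y side. Origin at the centre of its underside.
- timer: Bystander, stands loose on the tiles beside the box: a black plastic timer, 65 x 70 mm, 22 mm high, round press button on top. Origin at the centre of its underside.
- grip_ring: Bystander, stands loose on the tiles beside the box: a silicone grip ring lying flat, 72 mm outside, 42 mm hole, 20 mm high. Origin at the centre of its underside.
- hex_key: Bystander, stands loose on the tiles beside the box: an aluminium hex key lying flat, long arm 90 mm along its x, short arm 28 mm, 8 mm thick. Origin at the underside of the middle of its long arm.
- big_plate: Bystander, stands loose on the tiles beside the box: a larger chrome weight plate lying on the tiles, 96 mm across, 13 mm thick (not the one to post). Origin at the centre of its underside.
- chalk_jar: Bystander, stands loose on the tiles beside the box: a closed white jar, 56 mm across, 70 mm high. Origin at the centre of its underside.
- tin: Bystander, stands loose on the tiles beside the box: a closed tin, 60 mm across, 60 mm high. Origin at the centre of its underside.
Not all that is in view belongs to the job. What is shaped like the plate but pink is not meant.

How it is judged:
On the way, in this order (a step that is already met when the one before it is completed fails the run):
1. a finger holds the flap open (over 0.7 rad) while the plate is still on the landing (value of joint flap above 0.7 rad and contact force between the fingers and flap above 0.05 N and x of plate in the frame of catch_box below 0 m), for 0.05 s.
2. the plate's centre goes over the sill while a finger holds the flap open (over 0.7 rad) (value of joint flap above 0.7 rad and contact force between the fingers and flap above 0.05 N and x of plate in the frame of catch_box above 0.008 m), for 0.05 s.
At the end, for the whole second after the job is handed in: The plate lies at rest and flat (within 0.12 rad) on the well floor, wholly behind the flap and between the well's walls, and the flap is shut (under 0.06 rad) (x of plate in the frame of catch_box between 0.03 and 0.106 m and y of plate in the frame of catch_box between -0.01 and 0.066 m and z of plate in the frame of catch_box between 0.008 and 0.017 m and angle between plate's own z axis and vertical below 0.12 rad and linear speed of plate below 0.02 m/s and value of joint flap below 0.06 rad); the robot touches nothing.
It fails at once if the plate touches the flap (over 0.3 N) (contact force between plate and flap above 0.3 N).
It fails at once if the plate is lifted (its underside's centre more than 15 mm above the landing) (z of plate in the frame of catch_box above 0.045 m).
It fails at once if a bystander is moved more than 15 mm (distance of any of mug, timer, grip_ring, hex_key, big_plate, chalk_jar, tin from where it was at the start of the episode above 0.015 m).
It also fails if it takes over 40 s, if anything falls off the work surface, if the arm or the gripper's body presses on something with over 40 N, if the wrist force passes 120 N, or if a joint passes its speed limit or range.

## Robot

A 7-joint arm with a two-finger parallel gripper is mounted at the origin on the work surface. World frame = base frame: x ahead of the robot, y to its left, z up, the work surface at z = 0. Lengths are in m, angles in rad, forces in N, time in s.
With the tool pointing down it reaches from about 0.35 to 0.9 m from the base axis. Payload 7.2 kg.
Tool frame: the origin (TCP) lies on the centre line of the jaws, within the pads' length; the fingertips stand 25 mm ahead of it and the grasp point (between the pads) lies 6 mm ahead of it; z points along the fingers, y is the line along which they close (so a half turn about z gives the same grasp; the last joint's range is limited). The gripper opens to 85 mm and grips with 20 to 120 N. Pads are 22 mm wide; open, the fingers measure 114 mm over their backs; the gripper's body (76 mm by 85 mm) begins 54 mm behind the grasp point. The pads swing forward as they close: fully open they stand 13 mm farther back than shut.
Start: joints at [1.074, 0.411, -0.013, 1.596, 0.006, 1.134, -0.082], TCP at [0.26, -0.568, 0.231] pointing down, gripper open.
Joint ranges: [-2.95, 2.95], [-0.29, 1.99], [-1.47, 1.44], [0.14, 2.54], [-1.03, 4.17], [0.13, 1.85], [-2.86, 2.86]. Speed limits (rad/s): [2.39, 2.39, 3.01, 3.01, 3.14, 3.14, 3.14].

## Interface

Orientations are given as a unit quaternion [w, x, y, z].
In Python, from rig import ctrl, snapshot, get_calibration gives the robot as it stands.
- The arm moves only by the tool play_rows, never from a script. Its argument "deltas" is a list of rows, each an object of numbers: "claw": the closure, from -1 (fully open) to 1 (shut); "dx", "dy", "dz": the shift along the world's x, y, z in mm; "twist": the turn about the world's z in degrees. In form: [{"claw": .., "dx": .., "dy": .., "dz": .., "twist": ..}, ...]. A call has 1 to 8 rows; each row shifts and turns the commanded pose from where the row before left it; what a row does not reach is not made up. A row lasts 1/10 s, in which the tool goes at most 50 mm and 8.59 degrees, less where a joint would pass 70% of its speed; a pose out of reach is approached as far as the arm can. A call is refused whole if a number of a shift passes 50 or a number of a turn 8.59, either way. A call with a gripper value outside its range is refused whole. The fingers move at their own pace and stop on an object; the grip force is fixed at half the most. Time passes only in rows, so rows that do not move let the fingers close. It gives the time, the measured TCP pose, the force, the opening and the grip force at its end, in the units of the state.
- ctrl.get_obs(): the state, without advancing time (a new reading comes with each control period).
- snapshot(name): name is "side" or "top" or "wrist"; returns the picture (480x640x3 uint8, red, green, blue); there is no depth.
- get_calibration(name): a dict with "vfov" (degrees; the focal length in pixels is half the picture's height over the tangent of half this angle, whatever the lens; pixels are square), "cx", "cy" (the principal point, pixels), "rvec" (rotation vector, rad) and "tvec" (3), from world to camera coordinates, as OpenCV has them; the wrist camera has in their place "T_tool_cam" (4x4, takes a point from camera to tool coordinates, whose origin is the TCP and whose axes are the flange's). Camera axes: x right, y down, z forward; pixel columns grow to the right and rows downward; lengths in m; the calibration is good to about 2 mm. A picture is of the moment at which its call begins: read the wrist's pose just before it. get_calibration takes no time and is no camera call.
- ctrl.sign_off(): hands the job in; it is judged then, once.
The state is a dict: "time_s": time; "qpos": joint angles; "joint_vel": joint speeds; "tau": joint torques, N m; "ee_pos": TCP position; "tool_rot": TCP orientation; "force": force on the tool from outside, world axes, zero at the start; "ft_torque": the same for the moment, N m; "width": opening from 0.0 (shut) to 1.0 (fully open); "grasp_force": force on a finger pad.
Only numpy, scipy, OpenCV 4.12 (cv2) and the standard library are available. Lean on these libraries where they do the work, as an engineer would, in place of code of your own. Each camera call takes 0.05 s, during which the arm holds its last target. There are 200 camera calls.

## Working session

There is one attempt and no reset: what is moved stays moved. The work goes in short steps, Python scripts to look and compute and a tool call to move; the robot and the scene stay as the last step left them, time stands still between calls to the robot, and variables do not carry over. Pictures are saved under pics/ and viewed, at most 10 in all, crops included, and the job is handed in when it is done.

Besides the shell and the picture viewer there is one more tool, called after "Emit:" as a command line: name --argument value ..., lists and objects as JSON in quotes. play_rows: Moves the arm, as the interface text tells. Its arguments: {"type":"object","properties":{"deltas":{"type":"array","items":{"type":"object","properties":{"claw":{"type":"number"},"dx":{"type":"number"},"dy":{"type":"number"},"dz":{"type":"number"},"twist":{"type":"number"}}}}},"required":["deltas"]}

```bash
mkdir -p pics; ls
cat > h.py <<'E'
import numpy as np, cv2
from rig import ctrl, snapshot, get_calibration
def cam(name):
    c=get_calibration(name); f=240/np.tan(np.radians(c['vfov'])/2)
    K=np.array([[f,0,c['cx']],[0,f,c['cy']],[0,0,1]])
    return K,cv2.Rodrigues(np.array(c['rvec'],float))[0],np.array(c['tvec'],float).ravel(),c
def ray(name,uv,z):
    K,R,t,_=cam(name); uv=np.atleast_2d(uv).astype(float)
    d=(R.T@np.linalg.inv(K)@np.c_[uv,np.ones(len(uv))].T).T; o=-R.T@t
    return o+d*((z-o[2])/d[:,2])[:,None]
def proj(name,P):
    K,R,t,_=cam(name); q=(K@(R@np.atleast_2d(P).T+t[:,None])).T
    return q[:,:2]/q[:,2:]
E
python3 - <<'E'
from h import *
for n in ('top','side'):
    im=snapshot(n); cv2.imwrite(f'pics/{n}0.png',im[...,::-1]); print(get_calibration(n))
print(get_calibration('wrist'))
o=ctrl.get_obs();print({k:np.round(v,3) for k,v in o.items()})
E
```

```text
pics
{'vfov': 57.995998218408445, 'cx': 326.86574885695927, 'cy': 243.37598864364685, 'rvec': array([ 1.97677442, -2.1882725 ,  0.29729528]), 'tvec': array([0.08932271, 0.60462978, 0.61304562])}
{'vfov': 46.24575295559822, 'cx': 330.79629218235146, 'cy': 239.78583820428605, 'rvec': array([ 2.21968297, -0.36653451,  0.20092105]), 'tvec': array([-0.57406562,  0.17606927,  0.69075876])}
{'vfov': 69.12586639732228, 'cx': 322.2255611568645, 'cy': 241.081494556023, 'T_tool_cam': array([[ 3.76933587e-04, -9.46958897e-01, -3.21354486e-01,
         8.24055021e-02],
       [ 9.99999873e-01,  2.49210780e-04,  4.38584741e-04,
        -1.54857822e-03],
       [-3.35236720e-04, -3.21354611e-01,  9.46958870e-01,
        -1.44115094e-01],
       [ 0.00000000e+00,  0.00000000e+00,  0.00000000e+00,
         1.00000000e+00]])}
{'time_s': np.float64(0.1), 'qpos': array([ 1.074,  0.412, -0.013,  1.597,  0.006,  1.134, -0.082]), 'joint_vel': array([ 0.   , -0.003, -0.001, -0.004,  0.001, -0.   ,  0.001]), 'tau': array([ 2.0000e-03, -6.0183e+01,  6.8400e-01, -3.0009e+01,  1.4000e-02,
        6.0000e-03, -0.0000e+00]), 'ee_pos': array([ 0.26 , -0.568,  0.23 ]), 'tool_rot': array([-0.001,  0.977,  0.213, -0.   ]), 'force': array([-0.237, -0.29 , -1.196]), 'ft_torque': array([ 0.006, -0.005, -0.033]), 'grasp_force': np.float64(0.0), 'width': np.float64(0.999)}
```

View pics/top0.png

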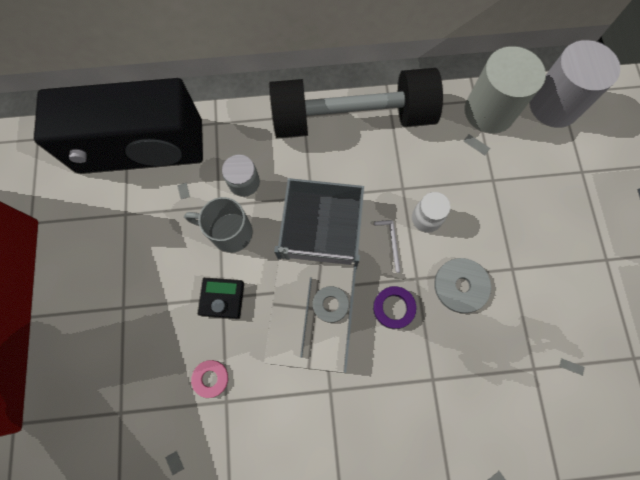

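View pics/side0.png

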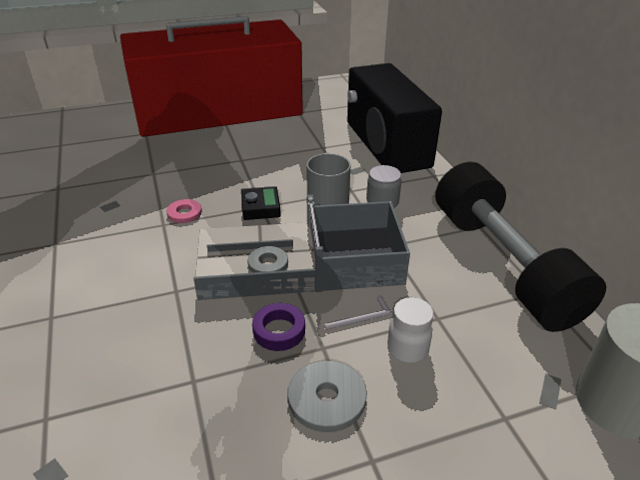

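Top view: well at (322,220), gate at (316,253), left guide at (309,318). These could be taken for the plate: grey ring on the landing (332,304), pink ring (210,379), purple grip ring (395,307), big chrome plate (463,286). I choose (332,304), since it is chrome and lies in the lane. A close crop will check it.

Run:
```python
from h import *
im=cv2.imread('pics/top0.png')
cv2.imwrite('pics/crop.png',cv2.resize(im[170:380,255:455],None,fx=2.85,fy=2.85,interpolation=cv2.INTER_CUBIC))
for uv,z in [((269,365),.03),((349,371),.03),((286,181),.062),((362,186),.062),((332,304),.04),((395,307),.02),((222,298),.022),((222,224),.08)]: print(uv,ray('top',uv,z).round(4))
```

```text
(269, 365) [[0.4329 0.1389 0.03  ]]
(349, 371) [[0.4107 0.0124 0.03  ]]
(286, 181) [[0.7335 0.0856 0.062 ]]
(362, 186) [[ 0.7112 -0.0432  0.062 ]]
(332, 304) [[0.5185 0.0285 0.04  ]]
(395, 307) [[ 0.5052 -0.0771  0.02  ]]
(222, 298) [[0.5496 0.2115 0.022 ]]
(222, 224) [[0.6607 0.1939 0.08  ]]
```

View pics/crop.png

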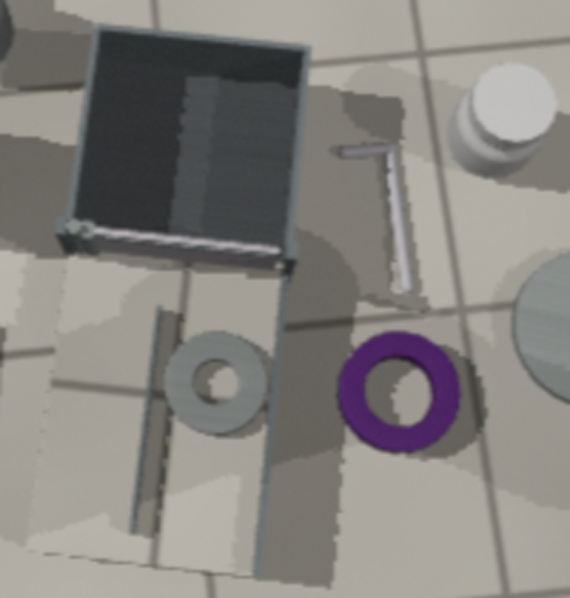

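```bash
cat >> h.py <<'E'
def fit2d(A,B):
    A=np.array(A);B=np.array(B);a=A-A.mean(0);b=B-B.mean(0)
    th=np.arctan2((a[:,0]*b[:,1]-a[:,1]*b[:,0]).sum(),(a*b).sum())
    R=np.array([[np.cos(th),-np.sin(th)],[np.sin(th),np.cos(th)]])
    return th,R,B.mean(0)-R@A.mean(0)
E
python3 - <<'E'
from h import *
c=[((27,550),.030,(-.175,.094)),((257,577),.042,(-.175,-.038)),((96,24),.062,(.134,.094)),((309,46),.062,(.134,-.038)),((160,308),.042,(-.03,.0355)),((135,533),.042,(-.16,.0355))]
off=np.array([255,170])
W=[ray('top',np.array(p)/2.85+off,z)[0,:2] for p,z,_ in c]; A=[q for *_,q in c]
th,R,t=fit2d(A,W); print(th,np.degrees(th),t); print(((np.array(W)-(np.array(A)@R.T+t))*1000).round(1))
def box(p,name='top'): return R.T@(p-t)
for z in (.035,.04):
  P=ray('top',np.array((216,383))/2.85+off,z)[0,:2];print('plate',P,(R.T@(P-t)).round(4))
# side view plate check
print('side',(R.T@(ray('side',(268,259),.04)[0,:2]-t)).round(4))
print('side well corners', [(R.T@(ray('side',p,.062)[0,:2]-t)).round(4) for p in ((391,206),(407,255),(316,263))])
E
```

```text
-0.21035874865009666 -12.052668481303842 [0.5877406  0.01780678]
[[ 0.5 -0.4]
 [ 0.7  2. ]
 [-0.6 -1.1]
 [-0.2  1.7]
 [-1.3 -0.3]
 [ 0.9 -1.9]]
plate [0.51866141 0.03038554] [-0.0702 -0.0021]
plate [0.51802654 0.03050702] [-0.0708 -0.0021]
side [-0.0689 -0.004 ]
side well corners [array([0.1315, 0.0804]), array([ 0.1289, -0.0419]), array([-0.0024, -0.0456])]
```

The crop confirms it: a chrome ring (216,383 in the crop) lies between the guides. Box origin is (0.588, 0.018), yaw -12°, and the plate is at box (-71,-2).

Plan: turn the open gripper so its finger line is 30° off the lane. One straight push along the lane then opens the flap with the leading finger while the trailing finger pushes the plate.

Emit:
play_rows --deltas '[{"claw": -1,"dx": 18,"dy": 45,"dz": 0,"twist": 6},{"claw": -1,"dx": 18,"dy": 45,"dz": 0,"twist": 6},{"claw": -1,"dx": 18,"dy": 45,"dz": 0,"twist": 6},{"claw": -1,"dx": 18,"dy": 45,"dz": 0,"twist": 6},{"claw": -1,"dx": 18,"dy": 45,"dz": 0,"twist": 6},{"claw": -1,"dx": 18,"dy": 45,"dz": 0,"twist": 6},{"claw": -1,"dx": 18,"dy": 45,"dz": 0,"twist": 6},{"claw": -1,"dx": 18,"dy": 45,"dz": 0,"twist": 6}]'

```text
time_s: 0.9
ee_pos: [0.404, -0.2065, 0.2307]
tool_rot: [0.0, 0.805, 0.593, -0.0]
force: [1.5, -0.5, -0.3]
width: 1.005
grasp_force: 0.0
```

Emit:
play_rows --deltas '[{"claw": -1,"dx": 18,"dy": 45,"dz": 0,"twist": 6},{"claw": -1,"dx": 18,"dy": 45,"dz": 0,"twist": 6},{"claw": -1,"dx": 18,"dy": 45,"dz": 0,"twist": 6},{"claw": -1,"dx": 18,"dy": 45,"dz": 0,"twist": 6},{"claw": -1,"dx": 18,"dy": 45,"dz": 0,"twist": 6},{"claw": -1,"dx": 18,"dy": 45,"dz": 0,"twist": 6},{"claw": -1,"dx": 0,"dy": 0,"dz": 0,"twist": 0},{"claw": -1,"dx": 0,"dy": 0,"dz": 0,"twist": 0}]'

```text
time_s: 1.7
ee_pos: [0.5116, 0.0628, 0.2301]
tool_rot: [-0.001, 0.583, 0.813, -0.0]
force: [-0.1, -0.6, -0.4]
width: 1.001
grasp_force: 0.0
```

```bash
cat >> h.py <<'E'
TH=-0.21036; RB=np.array([[np.cos(TH),-np.sin(TH)],[np.sin(TH),np.cos(TH)]]); TB=np.array([.58774,.01781])
def tobox(p): return RB.T@(np.asarray(p)[:2]-TB)
def pose():
    from scipy.spatial.transform import Rotation as Ro
    o=ctrl.get_obs(); q=np.array(o['tool_rot']); M=Ro.from_quat(q[[1,2,3,0]]).as_matrix()
    return o,np.array(o['ee_pos']),M
def wray(uv,z,p,M):
    c=get_calibration('wrist'); f=240/np.tan(np.radians(c['vfov'])/2); T=np.array(c['T_tool_cam'])
    d=M@T[:3,:3]@np.array([(uv[0]-c['cx'])/f,(uv[1]-c['cy'])/f,1]); o=p+M@T[:3,3]
    return o+d*(z-o[2])/d[2]
E
python3 - <<'E'
from h import *
o,p,M=pose(); im=snapshot('wrist'); cv2.imwrite('pics/w1.png',im[...,::-1]); s=snapshot('side'); cv2.imwrite('pics/s1.png',s[...,::-1])
print(o['time_s'],p,tobox(p),np.degrees(np.arctan2(M[1,1],M[0,1]))-np.degrees(TH),o['qpos'].round(2))
np.savez('w1.npz',p=p,M=M)
E
```

```text
1.7 [0.51158104 0.06280741 0.23011356] [-0.0838761   0.02810258] 30.76694487285542 [ 0.31  0.29 -0.63  1.83  0.19  1.09 -0.07]
```

View pics/w1.png

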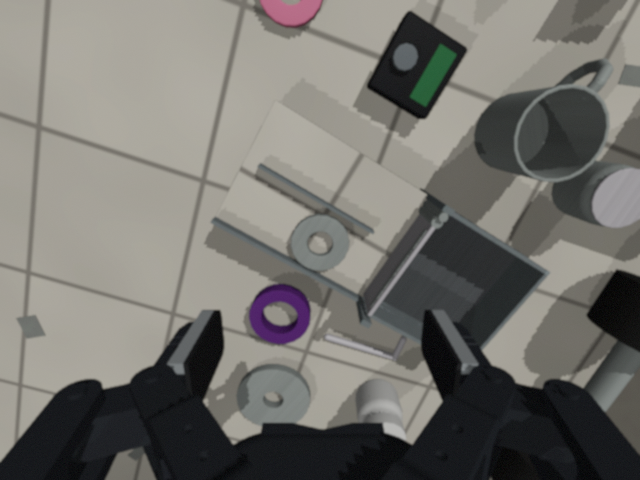

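View pics/s1.png

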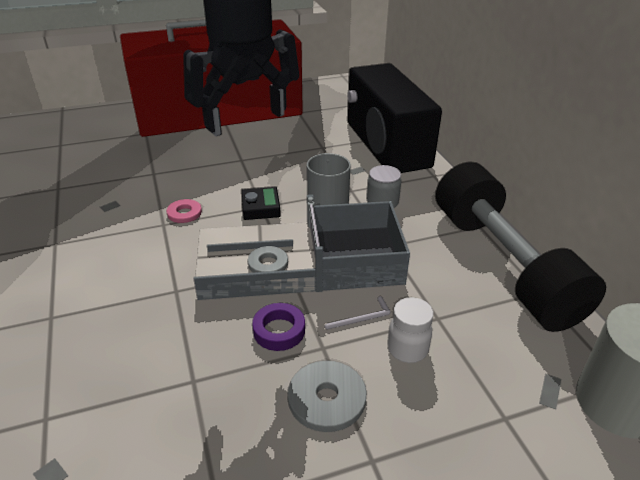

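Wrist view: the plate is at (320,243), the landing's front-left corner at (278,102), and the guide ends at (260,168) and (371,232). The fingertips are at about (212,315) and (432,312). Side view: fingertip bottoms are at about (211,132) and (279,116).

Run:
```python
from h import *
d=np.load('w1.npz');p,M=d['p'],d['M']
for n,uv,z in [('front-left -175,94',(278,102),.03),('guide far -30,35.5',(372,231),.042),('guide near -160,35.5',(260,167),.042),('well far-left 134,94',(548,271),.062),('right front -175,-38',(214,219),.042),('plate',(320,243),.04)]:
    print(n,(tobox(wray(uv,z,p,M))*1000).round(1))
# tip height: side ray vs vertical lines at finger centres
u=M[:2,1]
for s,uv in ((-1,(211,132)),(1,(279,116))):
    for off in (.0425,.05,.057):
        q=p[:2]+s*off*u
        zs=np.arange(.15,.26,.001); pr=proj('side',np.c_[np.tile(q,(len(zs),1)),zs]); i=np.linalg.norm(pr-uv,axis=1).argmin()
        print(s,off,zs[i],pr[i].round(1))
c=get_calibration('wrist'); f=240/np.tan(np.radians(c['vfov'])/2);T=np.linalg.inv(c['T_tool_cam'])
for y in (-.0425,.0425):
  for z in (.0,.012,.025):
   for x in (-.011,.011):
    q=T@[x,y,z,1]; print(x,y,z,(q[:2]/q[2]*f+[c['cx'],c['cy']]).round(0))
```

```text
front-left -175,94 [-171.7   94.9]
guide far -30,35.5 [-32.5  37.8]
guide near -160,35.5 [-157.6   36.5]
well far-left 134,94 [131.9  95.3]
right front -175,-38 [-173.2  -31.6]
plate [-70.3  -0.3]
-1 0.0425 0.24500000000000008 [217.7 131.3]
-1 0.05 0.24700000000000008 [212.2 131.5]
-1 0.057 0.24800000000000008 [207.  132.3]
1 0.0425 0.24100000000000008 [274.9 116.2]
1 0.05 0.23900000000000007 [279.7 116.1]
1 0.057 0.23700000000000007 [284.1 116.1]
-0.011 -0.0425 0.0 [235. 333.]
0.011 -0.0425 0.0 [231. 291.]
-0.011 -0.0425 0.012 [241. 319.]
0.011 -0.0425 0.012 [237. 280.]
-0.011 -0.0425 0.025 [246. 307.]
0.011 -0.0425 0.025 [243. 270.]
-0.011 0.0425 0.0 [412. 333.]
0.011 0.0425 0.0 [416. 291.]
-0.011 0.0425 0.012 [406. 319.]
0.011 0.0425 0.012 [410. 280.]
-0.011 0.0425 0.025 [401. 307.]
0.011 0.0425 0.025 [404. 270.]
```

Emit:
play_rows --deltas '[{"claw": -1,"dx": 2,"dy": 1,"dz": -40,"twist": 0},{"claw": -1,"dx": 0,"dy": 0,"dz": -40,"twist": 0},{"claw": -1,"dx": 0,"dy": 0,"dz": -40,"twist": 0},{"claw": -1,"dx": 0,"dy": 0,"dz": -25,"twist": 0},{"claw": -1,"dx": 0,"dy": 0,"dz": 0,"twist": 0},{"claw": -1,"dx": 0,"dy": 0,"dz": 0,"twist": 0}]'

```text
time_s: 2.4
ee_pos: [0.5139, 0.0615, 0.0862]
tool_rot: [-0.0, 0.584, 0.811, -0.0]
force: [0.7, -0.6, 0.7]
width: 0.999
grasp_force: 0.0
```

Run:
```python
from h import *
o,p,M=pose(); im=snapshot('wrist')[...,::-1]; s=snapshot('side')[...,::-1]; t=snapshot('top')[...,::-1]
print(o['time_s'],p,tobox(p),o['force'])
a=cv2.resize(s[120:320,180:420],(720,600),interpolation=cv2.INTER_CUBIC)
cv2.imwrite('pics/s2.png',a); cv2.imwrite('pics/w2.png',im); cv2.imwrite('pics/t2.png',t)
np.savez('w2.npz',p=p,M=M)
```

```text
2.4 [0.5138825  0.06154417 0.08618875] [-0.08136159  0.02734776] [ 0.65870618 -0.55909198  0.74720861]
```

View pics/s2.png

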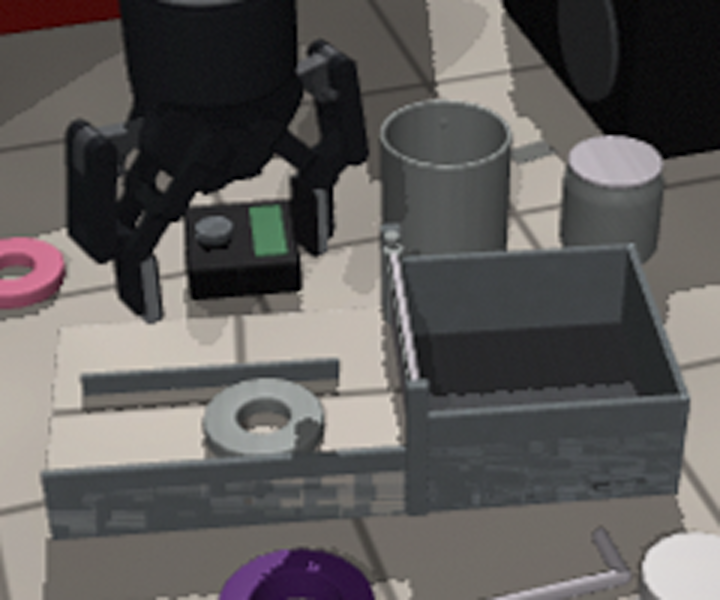

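View pics/w2.png

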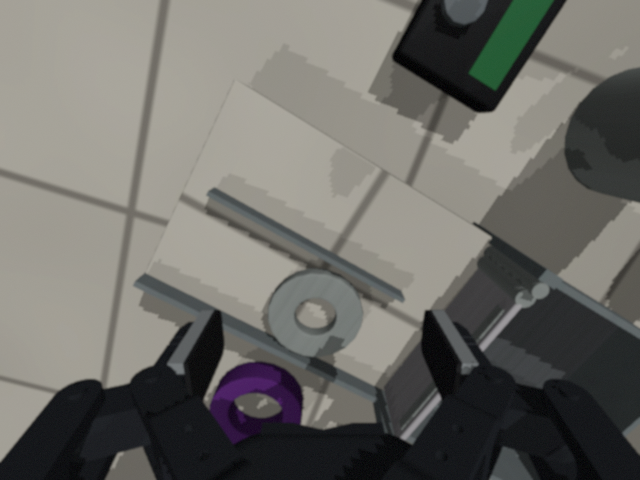

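Side crop: tip bottoms are at crop (150,320) and (322,252), link lower ends at (95,255) and (352,165), and the palm underside at about (215,185). I'll cast these onto the finger plane to get the real tip and link heights.

Run:
```python
from h import *
d=np.load('w2.npz');p,M=d['p'],d['M']
K,R,t,_=cam('side'); o=-R.T@t
for n,c in [('tipL',(150,320)),('tipLo',(128,308)),('tipR',(322,252)),('tipRo',(300,245)),('linkL bottom',(92,258)),('linkL left',(70,235)),('linkR bottom',(352,168)),('linkR right',(367,155)),('palm',(215,185)),('elbowR top',(320,42))]:
    uv=np.array(c)/3+[180,120]; dr=R.T@np.linalg.inv(K)@[*uv,1]
    r=[]
    for xo in (-.011,0,.011):
        n0=M[:,0]; k=((p+xo*n0-o)@n0)/(dr@n0); q=M.T@(o+k*dr-p); r.append((q[1:]*1000).round(0))
    print(n,r)
print(M.round(2))
```

```text
tipL [array([-49., -19.]), array([-44., -10.]), array([-38.,  -1.])]
tipLo [array([-59., -31.]), array([-54., -22.]), array([-49., -13.])]
tipR [array([ 47., -18.]), array([54., -9.]), array([61., -0.])]
tipRo [array([ 34., -28.]), array([ 41., -19.]), array([ 48., -10.])]
linkL bottom [array([-73., -64.]), array([-68., -56.]), array([-63., -48.])]
linkL left [array([-82., -80.]), array([-77., -72.]), array([-72., -64.])]
linkR bottom [array([ 65., -59.]), array([ 73., -51.]), array([ 81., -43.])]
linkR right [array([ 74., -64.]), array([ 82., -55.]), array([ 90., -47.])]
palm [array([ -9., -78.]), array([ -3., -70.]), array([  3., -62.])]
elbowR top [array([  50., -131.]), array([  57., -125.]), array([  64., -118.])]
[[-0.32  0.95 -0.  ]
 [ 0.95  0.32 -0.  ]
 [-0.   -0.   -1.  ]]
```

Both cameras put the open tips about 10-19 mm behind the TCP, which disagrees with the nominal figure. I'll go down in small steps and find the landing by touch.

Emit:
play_rows --deltas '[{"claw": -1,"dx": 0.5,"dy": 2.5,"dz": -15,"twist": 0},{"claw": -1,"dx": 0,"dy": 0,"dz": -11,"twist": 0},{"claw": -1,"dx": 0,"dy": 0,"dz": 0,"twist": 0}]'

```text
time_s: 2.85
ee_pos: [0.5132, 0.0649, 0.0581]
tool_rot: [-0.001, 0.584, 0.812, -0.001]
force: [-0.8, -0.1, -0.1]
width: 0.996
grasp_force: 0.0
```

Emit:
play_rows --deltas '[{"claw": -1,"dx": 0,"dy": 0,"dz": -4,"twist": 0},{"claw": -1,"dx": 0,"dy": 0,"dz": 0,"twist": 0}]'

```text
time_s: 3.05
ee_pos: [0.5141, 0.0651, 0.0553]
tool_rot: [-0.0, 0.584, 0.812, -0.0]
force: [-0.0, 0.2, 0.2]
width: 0.999
grasp_force: 0.0
```

Emit:
play_rows --deltas '[{"claw": -1,"dx": 0,"dy": 0,"dz": -4,"twist": 0},{"claw": -1,"dx": 0,"dy": 0,"dz": 0,"twist": 0}]'

```text
time_s: 3.25
ee_pos: [0.5142, 0.0651, 0.0514]
tool_rot: [-0.0, 0.584, 0.812, -0.0]
force: [-1.0, -0.6, -0.3]
width: 0.999
grasp_force: 0.0
```

Emit:
play_rows --deltas '[{"claw": -1,"dx": 0,"dy": 0,"dz": -4,"twist": 0},{"claw": -1,"dx": 0,"dy": 0,"dz": 0,"twist": 0}]'

```text
time_s: 3.45
ee_pos: [0.5141, 0.065, 0.0473]
tool_rot: [-0.0, 0.584, 0.812, -0.0]
force: [0.7, -0.3, -0.0]
width: 1.002
grasp_force: 0.0
```

Run:
```python
from h import *
o,p,M=pose(); s=snapshot('side')[...,::-1]; t=snapshot('top')[...,::-1]
print(o['time_s'],p,tobox(p)*1000,o['force'],np.degrees(np.arctan2(M[1,1],M[0,1])-TH))
a=cv2.resize(s[150:300,180:330],(600,600),interpolation=cv2.INTER_CUBIC)
cv2.imwrite('pics/s3.png',a); np.savez('w3.npz',p=p,M=M)
```

```text
3.45 [0.51412435 0.06500397 0.04732372] [-81.84751681  30.78179063] [ 0.67730101 -0.33958153 -0.02685777] 30.6217809140109
```

View pics/s3.png

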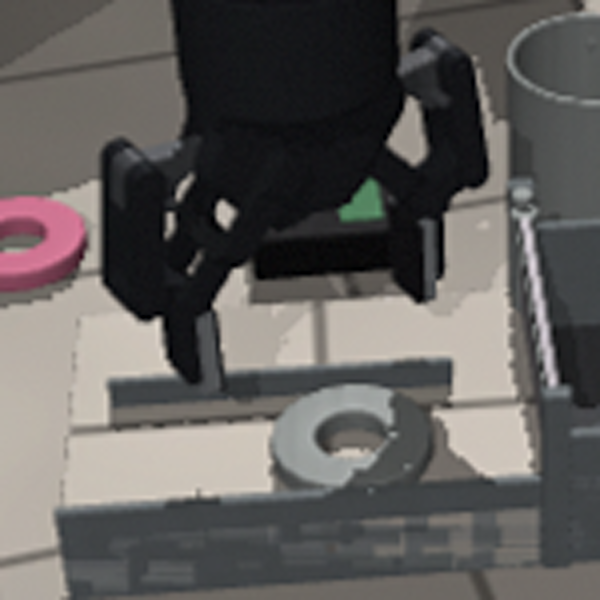

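The side crop shows the tips still well above the landing, at (215,390) and (430,300). I'll keep going down.

Emit:
play_rows --deltas '[{"claw": -1,"dx": 0,"dy": 0,"dz": -6,"twist": 0},{"claw": -1,"dx": 0,"dy": 0,"dz": -6,"twist": 0},{"claw": -1,"dx": 0,"dy": 0,"dz": 0,"twist": 0}]'

```text
time_s: 3.85
ee_pos: [0.5137, 0.0649, 0.0347]
tool_rot: [-0.001, 0.584, 0.812, -0.001]
force: [0.7, -0.3, -0.1]
width: 0.999
grasp_force: 0.0
```

Emit:
play_rows --deltas '[{"claw": -1,"dx": 0,"dy": 0,"dz": -5,"twist": 0},{"claw": -1,"dx": 0,"dy": 0,"dz": 0,"twist": 0}]'

```text
time_s: 4.05
ee_pos: [0.514, 0.0651, 0.0301]
tool_rot: [-0.0, 0.584, 0.812, -0.0]
force: [-0.9, 0.0, 0.6]
width: 1.002
grasp_force: 0.0
```

Emit:
play_rows --deltas '[{"claw": -1,"dx": 0,"dy": 0,"dz": -4,"twist": 0},{"claw": -1,"dx": 0,"dy": 0,"dz": 0,"twist": 0}]'

```text
time_s: 4.25
ee_pos: [0.5142, 0.065, 0.0263]
tool_rot: [-0.0, 0.584, 0.812, -0.0]
force: [1.5, 0.1, -0.5]
width: 1.0
grasp_force: 0.0
```

Emit:
play_rows --deltas '[{"claw": -1,"dx": 0,"dy": 0,"dz": -3,"twist": 0},{"claw": -1,"dx": 0,"dy": 0,"dz": 0,"twist": 0}]'

```text
time_s: 4.45
ee_pos: [0.5142, 0.065, 0.0234]
tool_rot: [-0.0, 0.584, 0.812, -0.0]
force: [1.0, 0.5, -0.2]
width: 1.001
grasp_force: 0.0
```

Emit:
play_rows --deltas '[{"claw": -1,"dx": 0,"dy": 0,"dz": -2,"twist": 0},{"claw": -1,"dx": 0,"dy": 0,"dz": 0,"twist": 0}]'

```text
time_s: 4.65
ee_pos: [0.5143, 0.0651, 0.0215]
tool_rot: [-0.0, 0.584, 0.812, -0.0]
force: [0.0, 0.5, -0.0]
width: 1.0
grasp_force: 0.0
```

Emit:
play_rows --deltas '[{"claw": -1,"dx": 0,"dy": 0,"dz": -2,"twist": 0},{"claw": -1,"dx": 0,"dy": 0,"dz": 0,"twist": 0}]'

```text
time_s: 4.85
ee_pos: [0.5142, 0.0651, 0.0195]
tool_rot: [-0.0, 0.584, 0.812, -0.0]
force: [0.9, -0.2, 0.0]
width: 0.997
grasp_force: 0.0
```

Emit:
play_rows --deltas '[{"claw": -1,"dx": 0,"dy": 0,"dz": -2,"twist": 0},{"claw": -1,"dx": 0,"dy": 0,"dz": 0,"twist": 0}]'

```text
time_s: 5.05
ee_pos: [0.5142, 0.065, 0.0175]
tool_rot: [-0.0, 0.584, 0.812, -0.0]
force: [0.2, -0.2, 0.7]
width: 0.997
grasp_force: 0.0
```

Run:
```python
from h import *
o,p,M=pose(); s=snapshot('side')[...,::-1]; w=snapshot('wrist')[...,::-1]
print(o['time_s'],p,tobox(p)*1000,o['force'])
a=cv2.resize(s[170:300,190:340],(690,598),interpolation=cv2.INTER_CUBIC)
cv2.imwrite('pics/s4.png',a); cv2.imwrite('pics/w4.png',w); np.savez('w4.npz',p=p,M=M)
```

```text
5.05 [0.51417901 0.06501541 0.01745141] [-81.79644865  30.80439182] [ 0.16828075 -0.1632358   0.71176786]
```

View pics/s4.png

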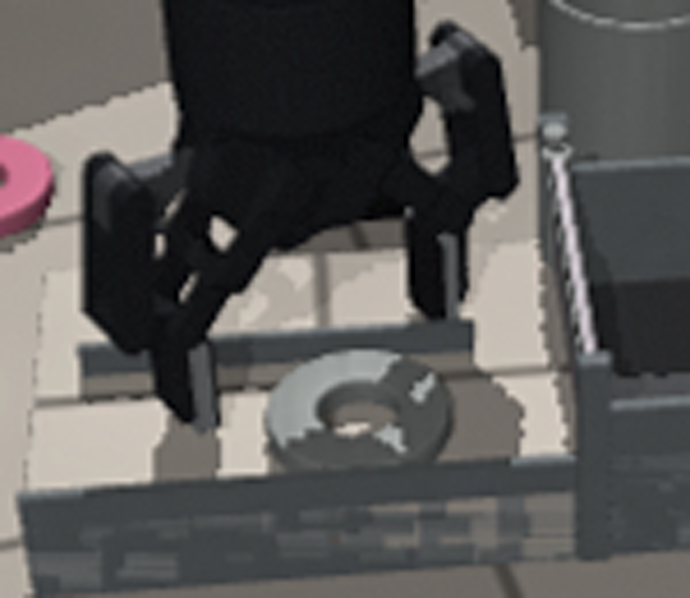

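Side crop: the trailing tip at (205,430) is just above the lane floor behind the plate (360,405). The leading finger at (440,310) is outside the left guide, and its link end is level with the top of the flap. A few more small steps down.

Emit:
play_rows --deltas '[{"claw": -1,"dx": 0,"dy": 0,"dz": -2,"twist": 0},{"claw": -1,"dx": 0,"dy": 0,"dz": 0,"twist": 0}]'

```text
time_s: 5.35
ee_pos: [0.5146, 0.0651, 0.0163]
tool_rot: [0.0, 0.584, 0.812, 0.0]
force: [-1.6, -0.3, 9.5]
width: 1.001
grasp_force: 4.3
```

Emit:
play_rows --deltas '[{"claw": -1,"dx": 0,"dy": 0,"dz": -2,"twist": 0},{"claw": -1,"dx": 0,"dy": 0,"dz": 0,"twist": 0}]'

```text
time_s: 5.55
ee_pos: [0.5146, 0.0651, 0.0162]
tool_rot: [0.001, 0.584, 0.812, -0.0]
force: [-11.1, -2.3, 32.6]
width: 0.999
grasp_force: 16.6
```

Contact at TCP z 16.3 mm, so the tips are 13.8 mm behind the TCP. I'll lift to about 4 mm clearance, start the push, and swing the leading finger slightly right once it is past the guide.

Emit:
play_rows --deltas '[{"claw": -1,"dx": 0,"dy": 0,"dz": 7,"twist": 0},{"claw": -1,"dx": 6.4,"dy": -1.4,"dz": 0,"twist": 0},{"claw": -1,"dx": 6.4,"dy": -1.4,"dz": 0,"twist": 0},{"claw": -1,"dx": 0,"dy": 0,"dz": 0,"twist": 0},{"claw": -1,"dx": 2.2,"dy": -1.2,"dz": 0,"twist": -0.9},{"claw": -1,"dx": 2.2,"dy": -1.2,"dz": 0,"twist": -0.9},{"claw": -1,"dx": 0,"dy": 0,"dz": 0,"twist": 0}]'

```text
time_s: 6.25
ee_pos: [0.5315, 0.0596, 0.0203]
tool_rot: [-0.0, 0.597, 0.802, -0.0]
force: [0.2, 1.7, 0.3]
width: 0.998
grasp_force: 0.2
```

Emit:
play_rows --deltas '[{"claw": -1,"dx": 2.2,"dy": -1.2,"dz": 0,"twist": -0.9},{"claw": -1,"dx": 2.2,"dy": -1.2,"dz": 0,"twist": -0.9},{"claw": -1,"dx": 2.2,"dy": -1.2,"dz": 0,"twist": -0.9},{"claw": -1,"dx": 2.2,"dy": -1.2,"dz": 0,"twist": -0.9},{"claw": -1,"dx": 2.2,"dy": -1.2,"dz": 0,"twist": -0.9},{"claw": -1,"dx": 2.2,"dy": -1.2,"dz": 0,"twist": -0.9},{"claw": -1,"dx": 0,"dy": 0,"dz": 0,"twist": 0}]'

```text
time_s: 6.95
ee_pos: [0.5452, 0.0524, 0.0208]
tool_rot: [0.0, 0.634, 0.773, 0.0]
force: [-1.4, -0.0, 2.3]
width: 0.998
grasp_force: 1.3
```

Run:
```python
from h import *
o,p,M=pose(); w=snapshot('wrist')[...,::-1]; t=snapshot('top')[...,::-1]; s=snapshot('side')[...,::-1]
b=np.arctan2(M[1,1],M[0,1])-TH; T=tobox(p)*1000
print(o['time_s'],T,p[2],o['force'],np.degrees(b),'P',T-49.75*np.array([np.cos(b),np.sin(b)]),'F',T+49.75*np.array([np.cos(b),np.sin(b)]))
m=np.hstack([cv2.resize(w,(400,300)),cv2.resize(t[160:340,200:440],(400,300))]); m2=np.hstack([cv2.resize(s[150:300,200:400],(400,300)),np.zeros((300,400,3),np.uint8)])
cv2.imwrite('pics/m5.png',np.vstack([m,m2]));cv2.imwrite('pics/w5.png',w);cv2.imwrite('pics/t5.png',t);cv2.imwrite('pics/s5.png',s);np.savez('w5.npz',p=p,M=M)
```

```text
6.95 [-48.81419447  24.95390478] 0.020771453536524893 [-1.42469011 -0.01135247  2.32227094] 23.352840969797597 P [-94.48873414   5.23338435] F [-3.1396548  44.67442521]
```

Emit:
play_rows --deltas '[{"claw": -1,"dx": 3.9,"dy": -0.8,"dz": 0,"twist": 0},{"claw": -1,"dx": 3.9,"dy": -0.8,"dz": 0,"twist": 0},{"claw": -1,"dx": 3.9,"dy": -0.8,"dz": 0,"twist": 0},{"claw": -1,"dx": 3.9,"dy": -0.8,"dz": 0,"twist": 0},{"claw": -1,"dx": 3.9,"dy": -0.8,"dz": 0,"twist": 0},{"claw": -1,"dx": 0,"dy": 0,"dz": 0,"twist": 0}]'

```text
time_s: 7.7
ee_pos: [0.565, 0.0482, 0.0206]
tool_rot: [0.0, 0.634, 0.773, 0.0]
force: [-1.5, -0.1, 1.7]
width: 1.0
grasp_force: 1.2
```

Run:
```python
from h import *
o,p,M=pose(); w=snapshot('wrist')[...,::-1]; t=snapshot('top')[...,::-1]; s=snapshot('side')[...,::-1]
b=np.arctan2(M[1,1],M[0,1])-TH; T=tobox(p)*1000
print(o['time_s'],T,p[2],o['force'],np.degrees(b),'P',T-49.75*np.array([np.cos(b),np.sin(b)]),'F',T+49.75*np.array([np.cos(b),np.sin(b)]))
m=np.hstack([cv2.resize(w[150:450,120:520],(400,300)),cv2.resize(t[170:320,240:440],(400,300))]); m2=cv2.resize(s[160:300,200:420],(470,300),interpolation=cv2.INTER_CUBIC)
m2=np.hstack([m2,np.zeros((300,330,3),np.uint8)])
cv2.imwrite('pics/m6.png',np.vstack([m,m2]));cv2.imwrite('pics/w6.png',w);cv2.imwrite('pics/t6.png',t);cv2.imwrite('pics/s6.png',s);np.savez('w6.npz',p=p,M=M)
```

```text
7.7 [-28.60866936  24.93671698] 0.02059938593639946 [-1.50185629 -0.13047025  1.71465011] 23.369931237228716 P [-74.27732474   5.20257356] F [17.05998601 44.6708604 ]
```

View pics/m6.png

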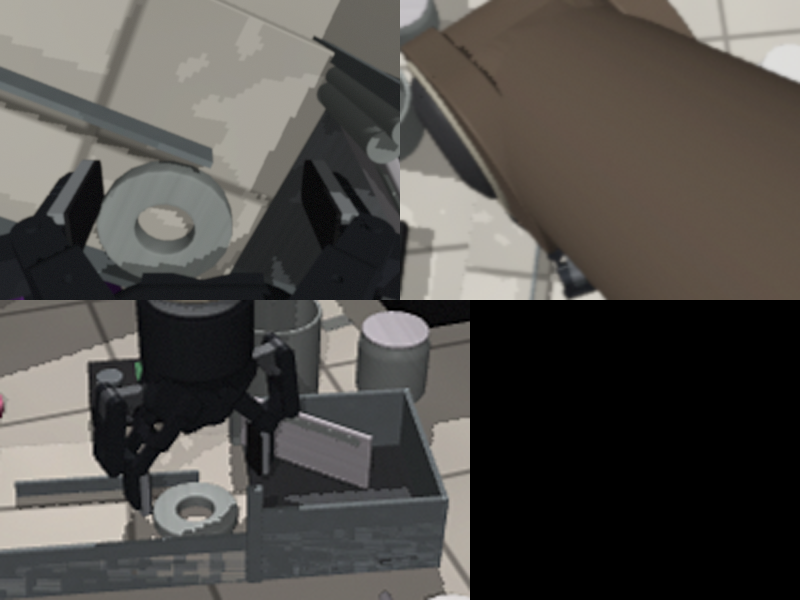

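The composite shows the flap open with the finger behind it (free edge at crop (371,435)). The plate is still on the landing and touches the trailing finger. Next I'll get the flap angle from the free edge's top corner.

Run:
```python
from h import *
for c,z in (((371,435),.078),((368,487),.033),((275,412),.078)):
    uv=(200+c[0]*220/470,160+(c[1]-300)*140/300); b=tobox(ray('side',uv,z)[0]); v=b-[.002,.079]
    print(b.round(4),np.arctan2(v[0],-v[1]),np.linalg.norm(v))
```

```text
[0.0904 0.0174] 0.9626439789440863 0.10774035423451696
[0.0908 0.0154] 0.9494193133653812 0.10924237496480449
[0.0272 0.0513] 0.7391888144778667 0.03742804605516916
```

Flap is at about 0.95 rad with the plate still at about x -33, which is what step 1 needs. Now the rest of the push over the sill.

Emit:
play_rows --deltas '[{"claw": -1,"dx": 4.9,"dy": -1.4,"dz": 0,"twist": -0.4},{"claw": -1,"dx": 4.9,"dy": -1.4,"dz": 0,"twist": -0.4},{"claw": -1,"dx": 4.9,"dy": -1.4,"dz": 0,"twist": -0.4},{"claw": -1,"dx": 4.9,"dy": -1.4,"dz": 0,"twist": -0.4},{"claw": -1,"dx": 4.9,"dy": -1.4,"dz": 0,"twist": -0.4},{"claw": -1,"dx": 4.9,"dy": -1.4,"dz": 0,"twist": -0.4},{"claw": -1,"dx": 4.9,"dy": -1.4,"dz": 0,"twist": -0.4},{"claw": -1,"dx": 0,"dy": 0,"dz": 0,"twist": 0}]'

```text
time_s: 8.65
ee_pos: [0.5996, 0.0385, 0.0207]
tool_rot: [0.0, 0.653, 0.758, 0.0]
force: [-0.3, -1.1, -0.2]
width: 0.997
grasp_force: 0.4
```

Emit:
play_rows --deltas '[{"claw": -1,"dx": 4.9,"dy": -1.1,"dz": 0,"twist": 0},{"claw": -1,"dx": 4.9,"dy": -1.1,"dz": 0,"twist": 0},{"claw": -1,"dx": 4.9,"dy": -1.1,"dz": 0,"twist": 0},{"claw": -1,"dx": 4.9,"dy": -1.1,"dz": 0,"twist": 0},{"claw": -1,"dx": 0,"dy": 0,"dz": 0,"twist": 0}]'

```text
time_s: 9.15
ee_pos: [0.6193, 0.0341, 0.0207]
tool_rot: [0.0, 0.653, 0.758, 0.0]
force: [0.2, -0.2, 0.2]
width: 0.997
grasp_force: 0.4
```

```bash
cat > st.py <<'E'
from h import *
o,p,M=pose(); b=np.arctan2(M[1,1],M[0,1])-TH; T=tobox(p)*1000; u=np.array([np.cos(b),np.sin(b)])
print(o['time_s'],p.round(4),o['force'].round(1),np.degrees(b).round(1),'P',(T-49.75*u).round(1),'F',(T+49.75*u).round(1))
E
python3 st.py
```

```text
9.15 [0.6193 0.0341 0.0207] [ 0.2 -0.2  0.2] 20.6 P [-19.1   5.1] F [74. 40.]
```

Emit:
play_rows --deltas '[{"claw": -1,"dx": 4.9,"dy": -1.1,"dz": 0,"twist": 0},{"claw": -1,"dx": 4.9,"dy": -1.1,"dz": 0,"twist": 0},{"claw": -1,"dx": 4.9,"dy": -1.1,"dz": 0,"twist": 0},{"claw": -1,"dx": 4.9,"dy": -1.1,"dz": 0,"twist": 0},{"claw": -1,"dx": 0,"dy": 0,"dz": 0,"twist": 0},{"claw": -1,"dx": 0,"dy": 0,"dz": 0,"twist": 0}]'

```text
time_s: 9.75
ee_pos: [0.6381, 0.0299, 0.0207]
tool_rot: [0.0, 0.652, 0.758, 0.0]
force: [0.2, -1.1, 0.2]
width: 1.0
grasp_force: 0.3
```

```bash
cat >> st.py <<'E'
# plate in the wrist view: bright grey pixels between the fingers
w=snapshot('wrist'); cv2.imwrite('pics/w_%d.png'%(o['time_s']*100),w[...,::-1]); s=snapshot('side'); cv2.imwrite('pics/s_%d.png'%(o['time_s']*100),s[...,::-1])
g=cv2.cvtColor(w,cv2.COLOR_RGB2GRAY)
def wproj(P):
    c=get_calibration('wrist'); f=240/np.tan(np.radians(c['vfov'])/2); T=np.linalg.inv(c['T_tool_cam'])
    q=T[:3,:3]@(M.T@(P-p))+T[:3,3]; return q[:2]/q[2]*f+[c['cx'],c['cy']]
for x in range(-10,121,10):
    r=[]
    for y in (-20,0,20,30,40):
        q=RB@(np.array([x,y])/1000)+TB; uv=wproj(np.array([*q,.022])).round().astype(int)
        r.append(int(g[uv[1],uv[0]]) if 0<=uv[1]<480 and 0<=uv[0]<640 else -1)
    print(x,r)
E
python3 st.py
```

```text
9.75 [0.6381 0.0299 0.0207] [ 0.2 -1.1  0.2] 20.6 P [0.2 4.8] F [93.3 39.9]
-10 [134, 202, 156, 198, 195]
0 [17, 19, 143, 120, 120]
10 [81, 147, 49, 51, 51]
20 [143, 144, 93, 53, 50]
30 [142, 82, 111, 67, 62]
40 [147, 83, 112, 67, 50]
50 [143, 131, 110, 51, 61]
60 [117, 139, 53, 61, 61]
70 [77, 53, 53, 62, 62]
80 [52, 50, 51, 61, 60]
90 [51, 52, 51, 63, 114]
100 [52, 84, 19, 18, 171]
110 [84, 87, 18, 75, 187]
120 [47, 16, 113, 21, 158]
```

```bash
cat > pl.py <<'E'
from h import *
import sys
o,p,M=pose(); im=snapshot('wrist'); np.savez('tmp.npz',im=im)
# rectify the plane of the plate's top (z=22 mm), 4 px/mm over box x -20..120, y -40..60
c=get_calibration('wrist'); f=240/np.tan(np.radians(c['vfov'])/2); T=np.linalg.inv(c['T_tool_cam'])
X,Y=np.meshgrid(np.arange(-20,125,.5),np.arange(-36,92,.5))
W=np.stack([X/1e3,Y/1e3],-1)@RB.T+TB; W=np.concatenate([W,np.full(X.shape+(1,),.022)],-1)
q=((W-p)@M)@T[:3,:3].T+T[:3,3]; uv=(q[...,:2]/q[...,2:]*f+[c['cx'],c['cy']]).astype(np.float32)
r=cv2.remap(im,uv,None,cv2.INTER_LINEAR); cv2.imwrite('pics/rect.png',r[...,::-1])
g=cv2.medianBlur(cv2.cvtColor(r,cv2.COLOR_RGB2GRAY),5); m=((g>72)&(X>8)).astype(np.uint8)
cs,_=cv2.findContours(m,cv2.RETR_EXTERNAL,cv2.CHAIN_APPROX_NONE)
for k in sorted(cs,key=cv2.contourArea)[-3:]:
    if len(k)>20:
        e=cv2.fitEllipse(cv2.convexHull(k)); print('centre',np.array(e[0])*.5+[-20,-36],'axes',np.array(e[1])*.5,'area',cv2.contourArea(k)*.25)
E
python3 pl.py
```

```text
centre [109.90138245  -9.93787766] axes [20.25460052 53.6055603 ] area 665.875
centre [96.03085327 41.22776031] axes [ 34.02997589 216.3266449 ] area 2381.75
centre [35.95026016 -9.95272064] axes [71.95755768 75.06520081] area 3368.375
```

Run:
```python
import cv2,numpy as np
g=cv2.medianBlur(cv2.imread('pics/rect.png',0),5)
for y in (-24,-16,-8,0,8,16,24,30):
    print(y,''.join('%4d'%v for v in g[(y+36)*2,48:200:5]))
```

```text
-24   20  23  98  99  98 107 142 141 142 143 142 142 145 146 145 144 145 144 141 140 137 108  88  88  82  70  52  50  50  50  52
-16   20  21  55 136 140 142 144 143 144 145 145 147 151 153 152 149 147 146 143 141 142 142 140 130  82  81  82  73  50  49  51
-8   20  54 143 144 141 143 144 143 140 107 110  94  86  88  98 113 110 105 141 142 142 142 140 142 138  81  83  79  50  50  51
0  104  91 145 144 142 142 144 142  85  80  81  80  82  82  82  80  80  66  82 141 142 142 140 142 141  56  51  49  49  50  51
8  165  82 139 145 142 142 151 157 156 141  57  49  51  50  50  49  56 109 111 104  97  92  94 106  78  50  50  49  48  50  51
16  128  54  52  67  89  91  92 102 111 112 111 109 111 113 112 111 110 111 110 109 108 108  96  52  51  49  50  49  48  50  51
24  107  54  51  50  51  60  68  75  98 112 110 108 111 113 111 110 108 109  98  66  58  51  50  51  56  55  51  58  58  58  55
30  107  54  51  50  51  51  51  51  53  59  66  67  66  67  68  65  61  50  51  50  51  51  57  62  62  60  61  60  59  60  61
```

The plate's outline in the z = 22 mm plane is a symmetric, roughly 58-60 mm circle centred near box (36,-2). So it lies flat on the floor, and I'll lift straight out.

Emit:
play_rows --deltas '[{"claw": -1,"dx": 0,"dy": 0,"dz": 15,"twist": 0},{"claw": -1,"dx": 0,"dy": 0,"dz": 25,"twist": 0},{"claw": -1,"dx": 0,"dy": 0,"dz": 30,"twist": 0},{"claw": -1,"dx": 0,"dy": 0,"dz": 30,"twist": 0},{"claw": -1,"dx": -10,"dy": 0,"dz": 30,"twist": 0},{"claw": -1,"dx": -30,"dy": 0,"dz": 20,"twist": 0},{"claw": -1,"dx": -40,"dy": 0,"dz": 0,"twist": 0},{"claw": -1,"dx": -40,"dy": 0,"dz": 0,"twist": 0}]'

```text
time_s: 10.7
ee_pos: [0.5169, 0.0306, 0.1724]
tool_rot: [0.001, 0.652, 0.758, 0.001]
force: [-0.7, 0.1, 0.2]
width: 1.002
grasp_force: 0.0
```

Emit:
play_rows --deltas '[{"claw": -1,"dx": 0,"dy": -40,"dz": 0},{"claw": -1,"dx": 0,"dy": -40,"dz": 0},{"claw": -1,"dx": 0,"dy": -40,"dz": 0},{"claw": -1,"dx": 0,"dy": -40,"dz": 0},{"claw": -1,"dx": 0,"dy": -40,"dz": 0},{"claw": -1,"dx": 0,"dy": -40,"dz": 0},{"claw": -1},{"claw": -1}]'

```text
validation failed for argument at $.de...
```

Emit:
play_rows --deltas '[{"claw": -1,"dx": 0,"dy": -40,"dz": 0},{"claw": -1,"dx": 0,"dy": -40,"dz": 0},{"claw": -1},{"claw": -1},{"claw": -1},{"claw": -1},{"claw": -1},{"claw": -1}]'

```text
validation failed for argument at $.de...
```

Run:
```python
from h import *
print(ctrl.get_obs()['force'],ctrl.get_obs()['ee_pos'],ctrl.get_obs()['time_s'])
t=snapshot('top'); cv2.imwrite('pics/t9.png',t[...,::-1]); a=cv2.imread('pics/top0.png')
d=cv2.absdiff(t[...,::-1],a).max(2)
X,Y=np.meshgrid(np.arange(-20,130,1.),np.arange(-34,92,1.))
W=np.stack([X/1e3,Y/1e3],-1)@RB.T+TB; uv=proj('top',np.concatenate([W,np.full(X.shape+(1,),.022)],-1).reshape(-1,3)).reshape(*X.shape,2).astype(np.float32)
g=cv2.cvtColor(cv2.remap(t,uv,None,cv2.INTER_LINEAR),cv2.COLOR_RGB2GRAY)
for y in range(-30,40,8): print(y,''.join('%4d'%v for v in g[y+34,::5]))
# what changed in the picture: flap band and bystanders
m=(d>40).astype(np.uint8); n,l,st,ce=cv2.connectedComponentsWithStats(cv2.morphologyEx(m,cv2.MORPH_OPEN,np.ones((3,3))))
print([(s.tolist(),c.round().tolist()) for s,c in zip(st[1:],ce[1:]) if s[4]>30])
# flap top line: shut vs 0.3 rad open
for th in (0,.06,.15,.3):
    P=[[*(RB@np.array([.002+r*np.sin(th),.079-r*np.cos(th)])+TB),.078] for r in np.linspace(.015,.105,20)]
    q=proj('top',P).round().astype(int); print(th,[int(t[v,u].mean()) for u,v in q],[int(a[v,u].mean()) for u,v in q][:6])
```

```text
[-0.73496903  0.10945361  0.23927531] [0.51685825 0.03055166 0.17236416] 10.7
-30   96  95  96  96  96  96  97  96  97  96  97  96  96  96  97  96  96  96  96  97  97  96  97  96  96  96  96  97  95  95
-22   95  96  96  96  96  96  96  97  97  97  97  97  97  96  96  97  96  97  96  96  97  97  97  97  97  96  95  97  96  95
-14   95  96  96  95  96  96  96  96  97  97  97  96  96  97  96  96  96  97  97  96  96  97  97  97  97  96  96  96  96  97
-6   96  95  96  96  95  95  95  96  96  95  96  97  97  97  97  97  96  96  96  96  96  96  96  97  97  97  97  97  96  96
2   94  95  94  95  96  96  95  95  96  96  97  96  96  96  96  97  96  96  96  96  96  97  97  97  96  96  96  97  97  96
10   94  94  95  95  95  95  95  96  96  96  96  95  96  96  97  97  97  97  97  97  96  95  95  96  95  96  96  96  96  95
18   92  93  94  94  94  95  95  95  96  95  95  96  95  96  96  96  97  97  97  97  97  96  96  96  96  95  96  98  99  99
26   88  89  89  89  89  90  91  94 100  97  94  87  78  89  96  96  96  96  96  97  96  96  96  96  96  99 102 101 101  99
34   89  89  98  96  94  93 
[... 3668 characters left out ...]
, ([292, 451, 7, 13, 46], [295.0, 457.0]), ([299, 452, 6, 8, 32], [301.0, 455.0]), ([271, 457, 9, 11, 61], [276.0, 461.0]), ([245, 467, 5, 11, 36], [247.0, 472.0]), ([277, 471, 16, 9, 69], [284.0, 475.0]), ([604, 474, 36, 6, 132], [625.0, 477.0])]
0 [98, 98, 97, 98, 99, 97, 99, 90, 93, 93, 92, 93, 93, 93, 94, 93, 93, 94, 93, 93] [164, 164, 162, 160, 162, 161]
0.06 [98, 97, 98, 98, 98, 98, 98, 99, 99, 92, 92, 93, 92, 93, 93, 94, 93, 93, 94, 93] [168, 166, 138, 104, 165, 138]
0.15 [98, 97, 98, 96, 98, 98, 98, 97, 98, 92, 94, 93, 93, 93, 93, 93, 94, 94, 94, 93] [106, 98, 77, 56, 54, 46]
0.3 [98, 98, 98, 99, 98, 97, 98, 98, 98, 86, 92, 93, 93, 93, 94, 93, 94, 94, 93, 94] [54, 51, 50, 51, 50, 49]
```

All row fields have to be filled in, so the second and third calls were refused and the arm still hides the top view. I'll move it aside and measure again.

Emit:
play_rows --deltas '[{"claw": -1,"dx": 0,"dy": -40,"dz": 10,"twist": 0},{"claw": -1,"dx": 0,"dy": -45,"dz": 10,"twist": 0},{"claw": -1,"dx": 0,"dy": -45,"dz": 10,"twist": 0},{"claw": -1,"dx": -10,"dy": -45,"dz": 0,"twist": 0},{"claw": -1,"dx": -10,"dy": -45,"dz": 0,"twist": 0},{"claw": -1,"dx": -10,"dy": -45,"dz": 0,"twist": 0},{"claw": -1,"dx": -10,"dy": -45,"dz": 0,"twist": 0},{"claw": -1,"dx": -10,"dy": -45,"dz": 0,"twist": 0}]'

```text
time_s: 11.55
ee_pos: [0.4674, -0.3265, 0.202]
tool_rot: [0.001, 0.652, 0.758, 0.0]
force: [0.6, -0.3, 0.3]
width: 1.0
grasp_force: 0.0
```

Emit:
play_rows --deltas '[{"claw": -1,"dx": -20,"dy": -45,"dz": 0,"twist": 0},{"claw": -1,"dx": -20,"dy": -45,"dz": 0,"twist": 0},{"claw": -1,"dx": 0,"dy": 0,"dz": 0,"twist": 0},{"claw": -1,"dx": 0,"dy": 0,"dz": 0,"twist": 0},{"claw": -1,"dx": 0,"dy": 0,"dz": 0,"twist": 0},{"claw": -1,"dx": 0,"dy": 0,"dz": 0,"twist": 0}]'

```text
time_s: 12.15
ee_pos: [0.4289, -0.4133, 0.2012]
tool_rot: [0.0, 0.651, 0.759, 0.0]
force: [0.7, -0.1, 0.3]
width: 0.999
grasp_force: 0.0
```

Run:
```python
from h import *
o=ctrl.get_obs();print(o['force'],o['ee_pos'],o['time_s'])
t=snapshot('top'); cv2.imwrite('pics/t10.png',t[...,::-1]); a=cv2.imread('pics/top0.png')[...,::-1]
s=snapshot('side'); cv2.imwrite('pics/s10.png',s[...,::-1])
X,Y=np.meshgrid(np.arange(-20,130,1.),np.arange(-34,92,1.))
W=np.stack([X/1e3,Y/1e3],-1)@RB.T+TB; uv=proj('top',np.concatenate([W,np.full(X.shape+(1,),.022)],-1).reshape(-1,3)).reshape(*X.shape,2).astype(np.float32)
g=cv2.cvtColor(cv2.remap(t,uv,None,cv2.INTER_LINEAR),cv2.COLOR_RGB2GRAY)
for y in range(-32,40,8): print(y,''.join('%4d'%v for v in g[y+34,::5]))
for th in (0,.06,.15,.3):
    P=[[*(RB@np.array([.002+r*np.sin(th),.079-r*np.cos(th)])+TB),.078] for r in np.linspace(.015,.105,12)]
    q=proj('top',P).round().astype(int); print(th,[int(t[v,u].mean()) for u,v in q],[int(a[v,u].mean()) for u,v in q])
for n,(u,v,w) in dict(mug=(222,224,30),timer=(221,298,28),ring=(395,307,26),key=(391,248,30),big=(463,286,34),jar=(432,211,24),tin=(240,174,24)).items():
    b=a[v-w:v+w,u-w:u+w]; r=cv2.matchTemplate(t[v-w-15:v+w+15,u-w-15:u+w+15],b,cv2.TM_CCOEFF_NORMED); _,m,_,l=cv2.minMaxLoc(r); print(n,m,l[0]-15,l[1]-15)
```

```text
[ 0.67871705 -0.06155427  0.29797384] [ 0.42894954 -0.41325564  0.20122093] 12.15
-32  152 148 147 154 110 103  77  80  58  59  62  81  86  74  45  50  71  73  64  64  70  71  68  68  72  72  64  67  71  58
-24  158 158 159 159 107  72  67 142 119 120 120 122 123 123 120 111  63  66  66  63  66  65  67  68  67  67  67  67  66  44
-16  174 173 174 172 123  80  72 145 125 121 120 116 121 124 121 119 118  78  67  64  66  66  68  67  67  68  67  68  67  49
-8  174 174 174 173 142  80  72 129 122 112  67  67  66  66 106 120 118 111  67  64  66  66  67  68  68  67  67  68  67  45
0  174 174 174 174 132  81  72 131 121  76  51  56  47  40  70 120 118 115  68  65  66  66  69  69  67  67  66  68  67  43
8  174 174 174 173 126  81  70 127 122 123  77  46  45  73 118 119 118 100  66  64  66  66  69  68  67  67  67  68  66  43
16  174 174 174 172 123  82  67 127 125 132 122 121 123 120 121 119 104  69  66  65  67  65  68  68  68  68  67  69  67  47
24  129 128 129 127 101  74  68 133  87 116 127 122 124 121 106  73  67  67  66  65  66  66  68  69  67  67  74  76  75  55
32  171 171 170 168 119  77  66 128  85  68  68  67  67  66  68  68  66  68  65  65  67  66  68  68  68  67  66  76  74  51
0 [148, 149, 144, 144, 147, 143, 143, 143, 144, 148, 160, 157] [164, 164, 160, 161, 162, 160, 159, 159, 160, 161, 160, 158]
0.06 [152, 138, 150, 125, 97, 85, 128, 120, 120, 120, 120, 73] [168, 152, 166, 138, 106, 91, 107, 76, 71, 69, 70, 68]
0.15 [95, 80, 49, 45, 67, 74, 133, 113, 56, 65, 119, 119] [106, 88, 57, 46, 69, 77, 71, 67, 66, 65, 65, 66]
0.3 [50, 39, 40, 42, 66, 89, 122, 86, 40, 63, 124, 120] [54, 51, 49, 51, 69, 77, 76, 68, 66, 67, 65, 66]
mug 0.9859481453895569 0 0
timer 0.9867662191390991 0 0
ring 0.9781568646430969 0 0
key 0.90430748462677 0 0
big 0.9285992383956909 0 0
jar 0.9939148426055908 0 0
tin 0.9925247430801392 0 0
```

The flap is shut, the plate lies flat with its hole centre near box (37,-1), and no bystander has moved. Handing in.

```bash
python3 -c "
from rig import ctrl
print(ctrl.sign_off())"
```

```text
the job is handed in; nothing more can be done
None
```

I handed the job in: the plate lies flat in the well at about box (37, -1) mm, the flap has swung shut, and no bystander moved. At one check the flap was held at about 0.95 rad with the plate still on the landing. The cameras couldn't show whether the fingertip or the finger's outer link held the flap, and the sign-off gave no verdict.

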